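# Tamp the fired-clay filter pieces level in the still's media cell

## Robot

A 6-joint arm with a two-finger parallel gripper is mounted at the origin on the work surface. World frame = base frame: x ahead of the robot, y to its left, z up, the work surface at z = 0. Lengths are in m, angles in rad, forces in N, time in s.
With the tool pointing down it reaches from about 0.25 to 0.775 m from the base axis. Payload 4 kg.
Tool frame: the origin (TCP) lies at the very end of the fingers, on their centre line; the grasp point (between the pads) lies 19 mm behind it; z points along the fingers, y is the direction in which the jaws open and shut (so a half turn about z gives the same grasp; the last joint's range is limited). The gripper opens to 94 mm and grips with 3 to 60 N. Pads are 16 mm wide; open, the fingers measure 119 mm over their backs; the gripper's body (75 mm by 177 mm) begins 78 mm behind the grasp point.
Start: joints at [1.168, 0.087, 1.371, -0, 1.684, -0.103], TCP at [0.162, 0.525, 0.206] pointing down, gripper open.
Joint ranges: [-3.1, 3.1], [-0.76, 2.03], [0.27, 2.55], [-1.08, 4.22], [0.17, 2.65], [-2.57, 2.57]. Speed limits (rad/s): [2.79, 2.79, 3.14, 3.14, 3.14, 3.14].

## Interface

Orientations are given as a unit quaternion [w, x, y, z].
In Python, from station import bot gives the robot as it stands. The module is installed in compiled form; this text tells all that it offers.
- The arm moves only by the tool step_arm, never from a script. Its argument "rows" is a list of rows, each a list of 5 numbers: the opening, from -1 (shut) to 1 (fully open), then the shift along the tool's x, y, z in units of 30 mm (1.0 is 30 mm), then the turn about the tool's z in units of 5 degrees (1.0 is 5 degrees). In form: [[fingers, tx, ty, tz, spin], ...]. A call has exactly 8 rows; each row is the pose to reach, as a shift and turn from the pose commanded when the call began, along the tool's axes at that moment; what a row does not reach only later rows make up. A row lasts 1/8 s, in which the tool goes at most 62.5 mm and 10.7 degrees, less where a joint would pass 70% of its speed; a pose out of reach is approached as far as the arm can. A call with a gripper value outside its range is refused whole. The fingers move at their own pace and stop on an object; the grip force is fixed at half the most. Time passes only in rows, so rows that repeat a pose let the fingers close, or fill a call up. It gives the time, the measured TCP pose, the force and the opening at its end, in the units of the state.
- bot.sense(): the state, without advancing time (a new reading comes with each control period).
- bot.get_image(name): name is "side" or "top" or "wrist"; returns a dict with "frame" (480x640x3 uint8, blue, green, red), "intrinsics" (3x3 intrinsics, pixels), "xyz" and "rotation" of the camera in the world. Camera axes: x right, y down, z forward; pixel columns grow to the right and rows downward; lengths in m; the calibration is good to about 2 mm. A picture is of the moment at which its call begins. There is no depth.
- bot.job_done(): hands the job in, once; it reports no verdict.
Trained networks look in a picture, given as the dict that the camera call returned (one of the last four; its "shot" number tells which), for a name from the list of things; names that differ only in an ending like _2 or _b are one class to them, and where a whole thing is asked for, a point or a joint stands for the part that bears it (a point fixed in the world has none). Each returns a list of dicts, best first, with "p" (0 to 1); they miss things now and then, are a little off and sometimes report something else, mostly with a low value. They report only what shows in the picture. A call takes as long as a camera call.
- bot.boxes_of(label, picture): "point" ([x, y, z] in m, in world coordinates, good to about 4 mm: the middle of the surface that is visible of it).
- bot.place_of(label, picture): "point" ([x, y, z] in m, in world coordinates, good to about 4 mm: a listed point, or the origin of a listed thing).
The state is a dict: "time_s": time; "qpos": joint angles; "qd": joint speeds; "joint_torque": joint torques, N m; "tcp_pos": TCP position; "orientation": TCP orientation; "force": force on the tool from outside, world axes, zero at the start; "ft_torque": the same for the moment, N m; "width": finger opening in m.
Only numpy, scipy, OpenCV 4.12 (cv2) and the standard library are available. Lean on these libraries where they do the work, as an engineer would, in place of code of your own. Each camera call takes 0.05 s, during which the arm holds its last target.

## Task

Take the tamper from its dish and press the fired-clay filter pieces in the narrow steel cell down with its flat foot until they all sit on the cell floor, level with one another, pushing steadily and never harder than 25 newtons so that nothing cracks. Keep the gripper off the pieces and leave the other things on the bench alone, then stand the tamper upright in its dish again and let go.

Things in the scene. Friction and masses are not known exactly. Their poses are not given: they have to be found in the camera images.
- cell: Narrow open steel trough fixed to the bench, outside 188 x 54 mm and 40 mm high, inside 176 x 42 mm, walls 6 mm, floor 6 mm thick. Origin: centre of its underside (on the bench); x along its length, y across, z up. The pieces stand in one row along x, from the wall at the -x end to the follower plate.
- cell_floor (a point): Centre of the upper face of the cell's floor, 6 mm above the bench. A level piece has its centre 14 mm and its top 28 mm above this, its top 6 mm below the rim. Pressing one piece may heave a neighbour up a few mm; that one then goes down when pressed in turn.
- follower (a joint): Thin upright aluminium plate (8 x 40 mm, 30 mm high) across the cell at the +x end of the row, that slides stiffly (about 3.5 N of dry friction, no spring) towards the cell's +x end; value in m, 0 at the start, up to 0.037. It yields by itself as the pieces are pressed down: about 0.020 when all are level.
- piece0_mid (a point): Centre of a loose brown fired-clay lump in the cell (first, at the -x end); the centre is half-way up its 28 mm height. Axes as the cell's: wedge-shaped, wide side down: 38 mm wide at its foot, 18 mm at its top, about 36 mm across the trough, 62 g; starts on the cell floor.
- piece1_mid (a point): Centre of a loose brown fired-clay lump in the cell (second); the centre is half-way up its 28 mm height. Axes as the cell's: the same wedge shape, narrow side down: 18 mm wide at its foot, 38 mm at its top; starts wedged between its two neighbours, about 14 mm proud of level. A downward push of some 8 to 22 N makes its neighbours part and lets it sink to the floor; it stays where it is left.
- piece2_mid (a point): Centre of a loose brown fired-clay lump in the cell (third); the centre is half-way up its 28 mm height. Axes as the cell's: wedge-shaped, wide side down: 38 mm wide at its foot, 18 mm at its top, about 36 mm across the trough, 62 g; starts on the cell floor.
- piece3_mid (a point): Centre of a loose brown fired-clay lump in the cell (fourth); the centre is half-way up its 28 mm height. Axes as the cell's: the same wedge shape, narrow side down: 18 mm wide at its foot, 38 mm at its top; starts wedged between its two neighbours, about 14 mm proud of level. Sinks like the second.
- piece4_mid (a point): Centre of a loose brown fired-clay lump in the cell (fifth, next to the follower plate); the centre is half-way up its 28 mm height. Axes as the cell's: wedge-shaped, wide side down: 38 mm wide at its foot, 18 mm at its top, about 36 mm across the trough, 62 g; starts on the cell floor.
- tamper_grip (a point): Point on the axis of the tamper's handle, 68 mm above the underside of its foot. Handle: black block 30 mm (x) by 22 mm (y), from 42 to 98 mm above the underside, to be gripped across the 22 mm (along y) with the fingertips just above the round collar, which is 38 mm across and reaches from 37 to 42 mm.
- tamper_foot (a point): Centre of the underside of the tamper's flat aluminium foot, 50 mm (x) by 36 mm (y), 8 mm thick. The tamper (about 250 g, 98 mm high) stands upright on it. It fits the cell's 42 mm width with its x along the cell's x (either way round).
- dish: Shallow steel dish fixed to the bench, 110 (x) x 90 (y) mm, rim 12 mm high, walls 4 mm, floor 4 mm thick; the tamper stands in it. Origin: centre of its underside.
- amber_jar: Bystander, to be left alone: amber glass jar with black lid, 52 mm across, 85 mm high. Origin: centre of its underside.
- beaker: Bystander, to be left alone: glass beaker, 60 mm across, 70 mm high. Origin: centre of its underside.
- stopper: Bystander, to be left alone: black rubber stopper, 32 mm across, 28 mm high. Origin: centre of its underside.
- spatula: Bystander, to be left alone: lab spatula lying flat, 170 mm long. Origin: centre of its underside.
- weight: Bystander, to be left alone: brass weight with a small knob, 32 mm across, 42 mm high. Origin: centre of its underside.
- wash_bottle: Bystander, to be left alone: white plastic bottle, 60 mm across, 150 mm high. Origin: centre of its underside.

How it is judged:
On the way, in this order (a step that is already met when the one before it is completed fails the run):
1. the tamper is lifted out of its dish (z of tamper_grip in the frame of dish above 0.1 m), for 0.1 s.
2. the tamper's foot is pressing on the pieces inside the cell ((contact force between tamper and piece0 above 3 N or contact force between tamper and piece1 above 3 N or contact force between tamper and piece2 above 3 N or contact force between tamper and piece3 above 3 N or contact force between tamper and piece4 above 3 N) and horizontal distance between tamper_grip and cell below 0.09 m), for 0.05 s.
3. all five pieces are down and level (z of piece0_mid in the frame of cell between 0.017 and 0.022 m and z of piece1_mid in the frame of cell between 0.017 and 0.022 m and z of piece2_mid in the frame of cell between 0.017 and 0.022 m and z of piece3_mid in the frame of cell between 0.017 and 0.022 m and z of piece4_mid in the frame of cell between 0.017 and 0.022 m and angle between each of piece0_mid, piece1_mid, piece2_mid, piece3_mid, piece4_mid's own z axis and vertical below 0.08 rad and horizontal distance between each of piece0_mid, piece1_mid, piece2_mid, piece3_mid, piece4_mid and cell below 0.085 m), for 0.2 s.
At the end, for the whole second after the job is handed in: All five pieces sit in the cell, centres 17 to 22 mm above its underside (at most 2 mm proud), tilted under 0.08 rad; the tamper stands released and at rest on the dish floor, upright within 0.08 rad, its axis within 32 mm of the dish centre (all of step 3 and horizontal distance between tamper_grip and dish below 0.032 m and z of tamper_grip in the frame of dish between 0.068 and 0.076 m and angle between tamper_grip's own z axis and vertical below 0.08 rad and linear speed of tamper below 0.02 m/s); the robot touches nothing.
It fails at once if the tamper pushes on one piece, or on the cell, with more than 34 N (contact force between tamper and piece0 above 34 N or contact force between tamper and piece1 above 34 N or contact force between tamper and piece2 above 34 N or contact force between tamper and piece3 above 34 N or contact force between tamper and piece4 above 34 N or contact force between tamper and cell above 34 N).
It fails at once if the tamper's foot, in the cell and at a standstill, bears down with more than 32 N in all (contact force between tamper_c0 and anything else above 32 N and linear speed of tamper below 0.0005 m/s and horizontal distance between tamper_grip and cell below 0.09 m).
It fails at once if the gripper or arm touches a piece (contact force between any of the arm, the fingers and piece0 above 0.5 N or contact force between any of the arm, the fingers and piece1 above 0.5 N or contact force between any of the arm, the fingers and piece2 above 0.5 N or contact force between any of the arm, the fingers and piece3 above 0.5 N or contact force between any of the arm, the fingers and piece4 above 0.5 N).
It fails at once if a bystander is moved by more than 30 mm (distance of any of amber_jar, beaker, stopper, spatula, weight, wash_bottle from where it was at the start of the episode above 0.03 m).
It also fails if it takes over 64 s, if anything falls off the work surface, if the arm or the gripper's body presses on something with over 40 N, if the wrist force passes 120 N, or if a joint passes its speed limit or range.

## Working session

There is one attempt and no reset: what is moved stays moved. The work goes in short steps, Python scripts to look and compute and a tool call to move; the robot and the scene stay as the last step left them, time stands still between calls to the robot, and variables do not carry over. Pictures are saved under pics/ and viewed, and the job is handed in when it is done.

Besides the shell and the picture viewer there is one more tool, called after "Call:" by a JSON object that holds its "fn" and its "kwargs". step_arm: Moves the arm, as the interface text tells. Its arguments: {"type":"object","properties":{"rows":{"type":"array","items":{"type":"array","items":{"type":"number"}}}},"required":["rows"]}

```bash
mkdir -p pics; cat > h.py <<'E'
import numpy as np,cv2
from station import bot
def snap(n,f):
    p=bot.get_image(n); cv2.imwrite('pics/'+f,p['frame']); return p
def pix(p,X):
    R=np.array(p['rotation']);c=R.T@(np.array(X)-np.array(p['xyz']));K=np.array(p['intrinsics']);u=K@c;return u[:2]/u[2]
def ray(p,uv,z):
    R=np.array(p['rotation']);K=np.array(p['intrinsics']);d=R@np.linalg.inv(K)@np.array([uv[0],uv[1],1.]);o=np.array(p['xyz']);return o+d*(z-o[2])/d[2]
E
python3 - <<'E'
from h import *
s=bot.sense();print({k:np.round(v,3) for k,v in s.items()})
for n in('top','side'):
    p=snap(n,n+'0.png');print(n,np.round(p['xyz'],3),np.round(p['rotation'],3).tolist())
    for l in['cell','cell_floor','dish','tamper_grip','tamper_foot','follower']+['piece%d_mid'%i for i in range(5)]+['amber_jar','beaker','stopper','spatula','weight','wash_bottle']:
        r=bot.place_of(l,p);print(l,[(np.round(q['point'],3).tolist(),round(q['p'],2),np.round(pix(p,q['point'])).tolist()) for q in r[:2]])
E
```

```text
{'time_s': np.float64(0.0), 'qpos': array([ 1.168,  0.088,  1.372,  0.   ,  1.684, -0.103]), 'qd': array([-0.001, -0.001, -0.001, -0.   ,  0.002, -0.001]), 'joint_torque': array([-2.0000e-03, -3.4017e+01, -3.0243e+01,  7.2000e-02,  3.3000e-02,
       -0.0000e+00]), 'tcp_pos': array([0.162, 0.525, 0.204]), 'orientation': array([-0.   ,  0.149,  0.989, -0.001]), 'force': array([ 0.287,  0.479, -0.844]), 'ft_torque': array([ 0.016,  0.009, -0.002]), 'width': np.float64(0.094)}
top [0.284 0.025 1.492] [-0.059, 0.714, -0.695, 0.067]Traceback (most recent call last):
  File "<stdin>", line 6, in <module>
  File "h.py", line 6, in pix
    R=np.array(p['rotation']);c=R.T@(np.array(X)-np.array(p['xyz']));K=np.array(p['intrinsics']);u=K@c;return u[:2]/u[2]
                                ~~~^^~~~~~~~~~~~~~~~~~~~~~~~~~~~~~~~
ValueError: matmul: Input operand 1 has a mismatch in its core dimension 0, with gufunc signature (n?,k),(k,m?)->(n?,m?) (size 3 is different from 4)
```

```bash
sed -i "s/R=np.array(p\['rotation'\])/w,x,y,z=p['rotation'];R=Rot.from_quat([x,y,z,w]).as_matrix()/;1a from scipy.spatial.transform import Rotation as Rot" h.py; sed -i "s/def pix(p,X):/def pix(p,X):/;s/w,x,y,z=p\['rotation'\]/qw,qx,qy,qz=p['rotation']/;s/\[x,y,z,w\]/[qx,qy,qz,qw]/" h.py
python3 - <<'E'
from h import *
for n in('top','side'):
    p=snap(n,n+'0.png');print(n,np.round(p['xyz'],3),np.round(p['rotation'],3).tolist())
    for l in['cell','cell_floor','dish','tamper_grip','tamper_foot','follower']+['piece%d_mid'%i for i in range(5)]+['amber_jar','beaker','stopper','spatula','weight','wash_bottle']:
        r=bot.place_of(l,p);print(l,[(np.round(q['point'],3).tolist(),round(q['p'],2),np.round(pix(p,q['point'])).tolist()) for q in r[:2]])
E
```

```text
top [0.284 0.025 1.492] [-0.059, 0.714, -0.695, 0.067]
cell [([0.397, 0.106, -0.003], 0.65, [272.0, 304.0]), ([0.54, -0.048, 0.002], 0.57, [330.0, 253.0])]
cell_floor [([0.541, -0.045, 0.007], 0.97, [329.0, 253.0]), ([0.568, 0.222, 0.003], 0.44, [233.0, 240.0])]
dish [([0.565, 0.229, 0.002], 0.94, [230.0, 241.0]), ([0.537, -0.046, 0.006], 0.61, [330.0, 254.0])]
tamper_grip [([0.565, 0.222, 0.069], 0.52, [229.0, 237.0])]
tamper_foot [([0.569, 0.22, 0.002], 0.61, [233.0, 240.0]), ([0.395, 0.104, -0.001], 0.22, [273.0, 305.0])]Traceback (most recent call last):
  File "<stdin>", line 5, in <module>
ValueError: it knows: amber_jar, beaker, cell, cell_floor, dish, piece0_mid, piece1_mid, piece2_mid, piece3_mid, piece4_mid, spatula, stopper, tamper_foot, tamper_grip, wash_bottle, weight
```

View pics/top0.png

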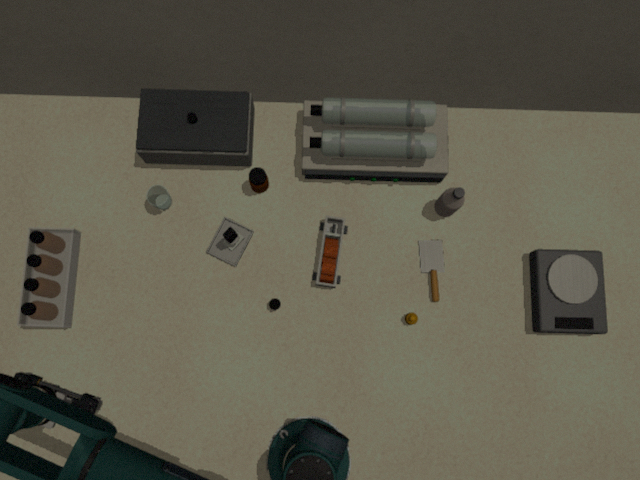

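The top view shows the cell at about (330,253), lying almost along world x with the follower end up (335,225). The dish is at (230,241), turned, with the tamper's black handle at (230,236). The stopper is at (274,304).

```bash

python3 - <<'E'
from h import *
for n in('side',):
    p=snap(n,n+'0.png');print(n,np.round(p['xyz'],3),np.round(p['rotation'],3).tolist())
    for l in['cell','cell_floor','dish','tamper_grip','tamper_foot']+['piece%d_mid'%i for i in range(5)]+['amber_jar','beaker','stopper','wash_bottle']:
        r=bot.place_of(l,p);print(l,[(np.round(q['point'],3).tolist(),round(q['p'],2),np.round(pix(p,q['point'])).tolist()) for q in r[:2]])
p=snap('wrist','wrist0.png')
p=snap('top','top1.png')
im=p['frame'][190:310,190:360];cv2.imwrite('pics/top1c.png',cv2.resize(im,None,fx=4.7,fy=4.7,interpolation=cv2.INTER_CUBIC))
E
```

```text
side [ 0.017 -0.653  0.687] [-0.439, 0.838, -0.291, 0.14]
cell [([0.538, -0.043, -0.001], 0.67, [341.0, 284.0]), ([0.68, -0.358, -0.001], 0.38, [516.0, 341.0])]
cell_floor [([0.546, -0.045, 0.005], 0.68, [345.0, 281.0]), ([0.498, -0.04, 0.032], 0.31, [325.0, 279.0])]
dish [([0.562, 0.232, -0.001], 0.58, [276.0, 223.0])]
tamper_grip [([0.569, 0.22, 0.072], 0.8, [279.0, 198.0]), ([0.543, -0.042, 0.0], 0.21, [343.0, 283.0])]
tamper_foot [([0.572, 0.219, 0.008], 0.79, [282.0, 220.0])]
piece0_mid [([0.469, -0.04, 0.024], 0.62, [314.0, 288.0])]
piece1_mid [([0.495, -0.04, 0.03], 0.71, [324.0, 281.0])]
piece2_mid [([0.521, -0.043, 0.022], 0.38, [335.0, 279.0])]
piece3_mid [([0.538, -0.045, 0.034], 0.66, [343.0, 272.0])]
piece4_mid [([0.539, -0.044, 0.036], 0.55, [342.0, 271.0]), ([0.564, -0.044, 0.022], 0.41, [352.0, 271.0])]
amber_jar [([0.73, 0.156, -0.001], 0.81, [349.0, 212.0]), ([0.572, 0.218, 0.002], 0.73, [283.0, 223.0])]
beaker [([0.674, 0.418, -0.0], 0.59, [272.0, 179.0])]
stopper []
wash_bottle [([0.679, -0.355, 0.003], 0.68, [515.0, 339.0])]
```

View pics/side0.png

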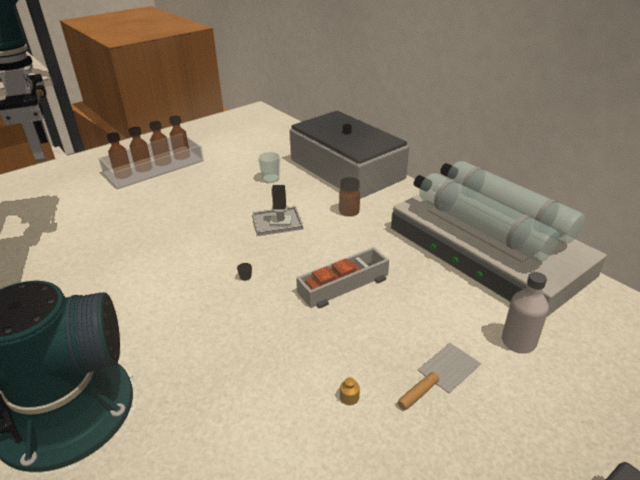

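View pics/top1c.png

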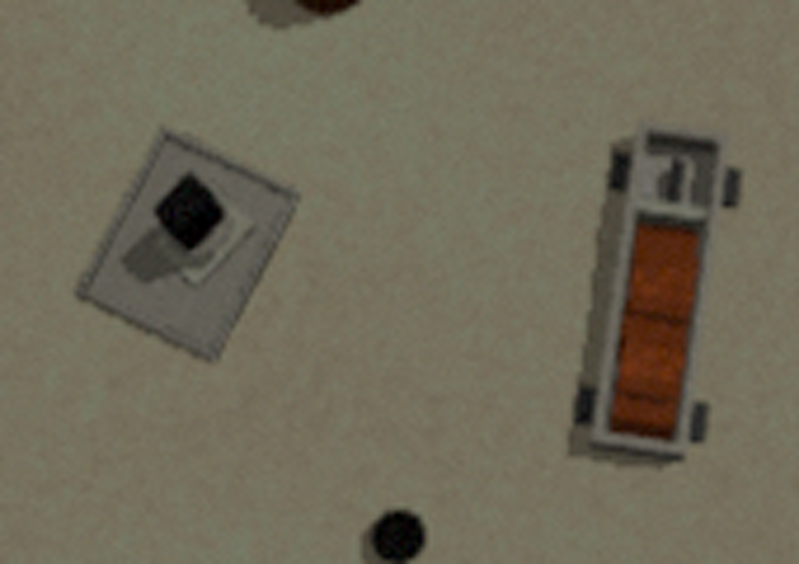

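View pics/wrist0.png

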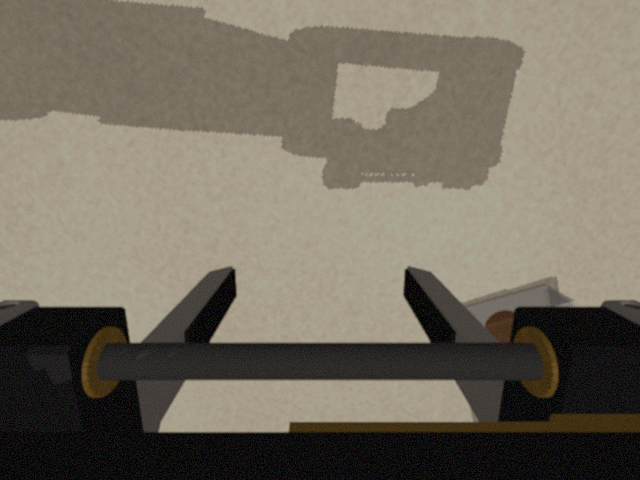

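```bash
cat >> h.py <<'E'
def rel(xyz=None,yawy=None,cmd=None):
    s=bot.sense();w,x,y,z=s['orientation'];R=Rot.from_quat([x,y,z,w]).as_matrix()
    a=np.degrees(np.arctan2(R[1,1],R[0,1]))
    print('t',round(float(s['time_s']),2),'tcp',np.round(s['tcp_pos'],4),'yawy',round(a,2),'zax',np.round(R[:,2],3),'F',np.round(s['force'],2),'w',round(float(s['width']),4))
    if xyz is not None:
        d=R.T@(np.array(xyz)-np.array(s['tcp_pos']))/.03
        t=0 if yawy is None else ((a-yawy+90)%180-90)/5
        print('rel units',np.round(d,3),'spin',round(t,3),'q6',s['qpos'][5])
E
python3 - <<'E'
from h import *
p=bot.get_image('top')
c=lambda u:ray(p,(u[0]/4.7+190,u[1]/4.7+190),u[2])[:2]
C=[c(u+(.04,)) for u in[(643,128),(720,135),(682,455),(592,440)]]
print(np.round(C,3).tolist(),np.round(np.mean(C,0),4)); 
D=[c(u+(.012,)) for u in[(165,128),(300,195),(213,360),(80,295)]]
print(np.round(D,3).tolist(),np.round(np.mean(D,0),4))
a=lambda v:np.degrees(np.arctan2(v[1],v[0]))
print('cell yaw',a(C[0]-C[3]),a(C[1]-C[2]),'dish',a(D[0]-D[3]),a(D[1]-D[2]),a(D[1]-D[0]))
print(c((190,211,.102)))
p=bot.get_image('wrist');s=bot.sense()
w,x,y,z=s['orientation'];R=Rot.from_quat([x,y,z,w]).as_matrix();print('cam in tool',R.T@(np.array(p['xyz'])-s['tcp_pos']))
w,x,y,z=p['rotation'];print('cam axes in tool',np.round(R.T@Rot.from_quat([x,y,z,w]).as_matrix(),3),p['intrinsics'])
rel([.567,.221,.3],90)
E
```

```text
[[0.632, -0.034], [0.629, -0.079], [0.444, -0.06], [0.451, -0.009]] [ 0.5389 -0.0456]
[[0.63, 0.244], [0.593, 0.164], [0.494, 0.209], [0.53, 0.288]] [0.5617 0.2262]
cell yaw -7.859807817403513 -5.719251436368956 dish -23.53151617699265 -24.916921074668398 -115.06802848794075
[0.56315223 0.21471448]
cam in tool [ 6.90776656e-02  1.64695403e-04 -1.80066085e-01]
cam axes in tool [[-0.    -0.97  -0.242]
 [ 1.     0.    -0.   ]
 [ 0.    -0.242  0.97 ]] [[340.05197721   0.         319.55904459]
 [  0.         340.05197721 238.27998998]
 [  0.           0.           1.        ]]
t 1.35 tcp [0.1625 0.5255 0.2055] yawy 72.82 zax [ 0.  0. -1.] F [ 0.34 -0.73  0.18] w 0.0938
rel units [-15.881  -5.713  -3.15 ] spin -3.436 q6 -0.10311664414132801
```

Call:
{"fn": "step_arm", "kwargs": {"rows": [[1,-1.5,-0.5,-1.8,0],[1,-3.5,-1.1,-1.8,0],[1,-5.5,-1.8,-1.8,0],[1,-7.5,-2.4,-1.8,0],[1,-9.5,-3.1,-1.8,0],[1,-11.5,-3.7,-1.8,0],[1,-13.5,-4.4,-1.8,0],[1,-15.4,-5.0,-1.8,0]]}}

```text
time_s: 2.35
tcp_pos: [0.555, 0.2486, 0.2597]
orientation: [0.0, 0.149, 0.989, 0.0]
force: [0.2, 0.6, 0.4]
width: 0.0942
```

```bash
python3 - <<'E'
from h import *
p=snap('wrist','w1.png')
for l in['dish','tamper_grip','tamper_foot']:
        r=bot.place_of(l,p);print(l,[(np.round(q['point'],3).tolist(),round(q['p'],2),np.round(pix(p,q['point'])).tolist()) for q in r[:2]])
rel()
E
```

```text
dish [([0.564, 0.233, 0.002], 0.81, [310.0, 219.0])]
tamper_grip [([0.568, 0.224, 0.069], 0.84, [302.0, 235.0])]
tamper_foot [([0.571, 0.219, 0.001], 0.7, [301.0, 226.0])]
t 2.55 tcp [0.554  0.2491 0.2587] yawy 72.69 zax [-0.002  0.    -1.   ] F [-0.64  0.18 -0.32] w 0.0938
```

View pics/w1.png

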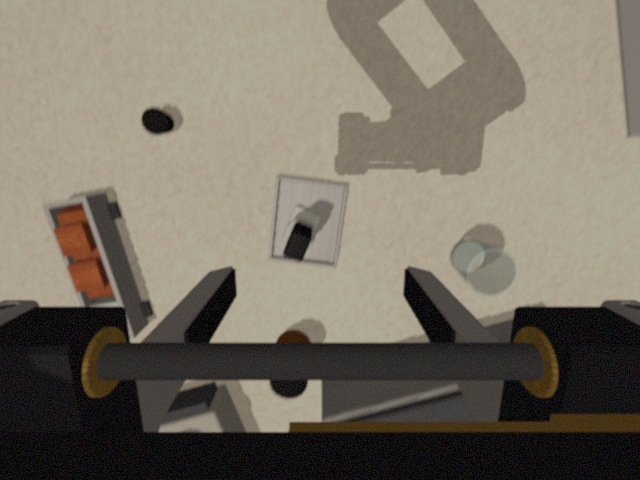

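```bash
python3 - <<'E'
import cv2
im=cv2.imread('pics/w1.png')
c=cv2.convertScaleAbs(im[165:275,255:365],alpha=1.6,beta=15);cv2.imwrite('pics/w1c.png',cv2.resize(c,(605,605),interpolation=cv2.INTER_CUBIC))
c=cv2.convertScaleAbs(im[180:345,30:180],alpha=1.6,beta=15);cv2.imwrite('pics/w1d.png',cv2.resize(c,(540,594),interpolation=cv2.INTER_CUBIC))
E
```

```text
(no output)
```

View pics/w1c.png

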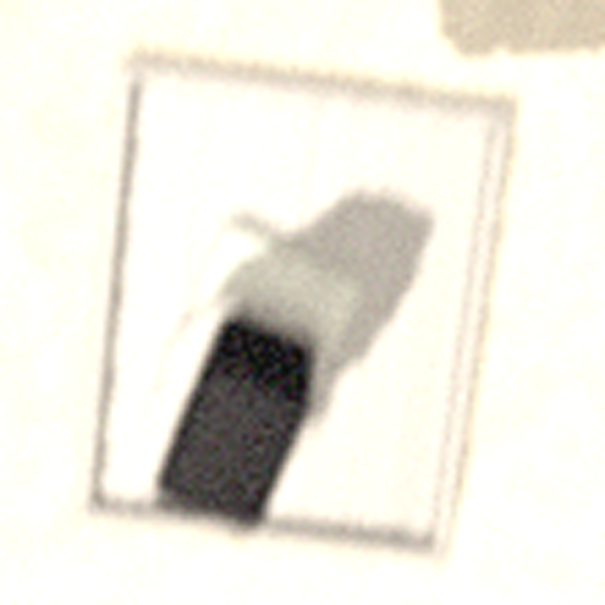

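View pics/w1d.png

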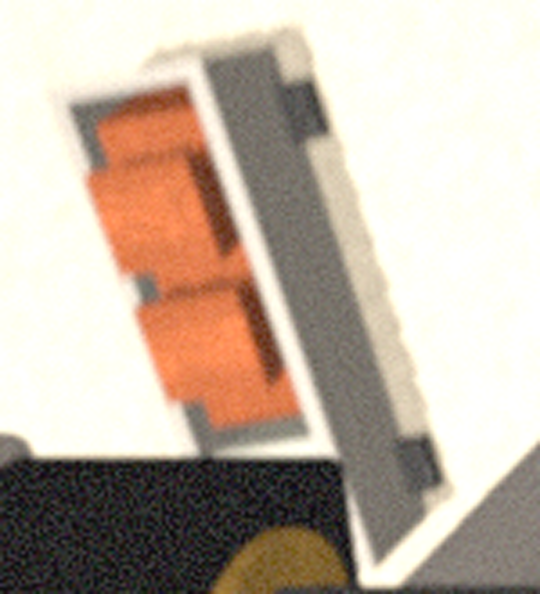

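```bash
python3 - <<'E'
from h import *
p=bot.get_image('wrist')
c=lambda u,z:ray(p,(u[0]/5.5+255,u[1]/5.5+165),z)[:2]
a=lambda v:round(float(np.degrees(np.arctan2(v[1],v[0]))),1)
P=[c(u,.102) for u in[(222,370),(308,400),(262,522),(162,490)]]
print(np.round(P,3).tolist(),np.mean(P,0));print([(a(P[i]-P[i-1]),round(float(np.linalg.norm(P[i]-P[i-1])),4)) for i in range(4)])
D=[c(u,.012) for u in[(130,55),(513,105),(435,545),(95,508)]]
print(np.mean(D,0),[(a(D[i]-D[i-1]),round(float(np.linalg.norm(D[i]-D[i-1])),4)) for i in range(4)])
# left face edges, bottom z=.046
for u in[(235,318),(312,345)]:print(c(u,.046))
g=cv2.cvtColor(p['frame'],cv2.COLOR_BGR2GRAY)
for t in(25,35,50):
    m=(g[190:275,270:325]<t).astype(np.uint8);ct=max(cv2.findContours(m,0,1)[0],key=cv2.contourArea);print(t,cv2.minAreaRect(ct),cv2.contourArea(ct))
    e=cv2.approxPolyDP(ct,2,True)[:,0]+[270,190];print(e.tolist())
r=bot.place_of('cell',p);print(r[:1]);rel()
E
```

```text
[[0.555, 0.223], [0.565, 0.237], [0.585, 0.221], [0.573, 0.205]] [0.56928516 0.22148084]
[(135.9, 0.0259), (52.9, 0.0168), (-37.7, 0.0253), (-125.9, 0.0197)]
[0.56351578 0.23088539] [(156.6, 0.107), (65.3, 0.087), (-26.3, 0.1058), (-113.8, 0.0817)]
[0.55554446 0.22160765]
[0.56607377 0.23555047]
25 ((33.17241668701172, 41.43103790283203), (18.251598358154297, 13.787177085876465), 23.198589324951172) 151.0
[[297, 223], [293, 233], [297, 231], [309, 237], [309, 241], [311, 228]]
35 ((29.220409393310547, 51.17898941040039), (19.037490844726562, 35.518516540527344), 22.380136489868164) 580.5
[[298, 222], [285, 253], [301, 259], [310, 240], [311, 228]]
50 ((29.091150283813477, 51.33274841308594), (19.5206298828125, 36.643253326416016), 22.2490234375) 626.0
[[297, 222], [285, 253], [289, 257], [302, 259], [311, 238], [311, 227]]
[{'point': [0.5422, -0.0463, 0.0025], 'p': 0.55}]
t 2.65 tcp [0.5528 0.2507 0.2597] yawy 72.87 zax [-0.     0.001 -1.   ] F [ 0.07 -0.06 -0.19] w 0.094
```

```bash
python3 - <<'E'
from h import *
rel([.568,.221,.14],52)
E
```

```text
t 2.65 tcp [0.5528 0.2507 0.2597] yawy 72.87 zax [-0.     0.001 -1.   ] F [ 0.07 -0.06 -0.19] w 0.094
rel units [-0.778 -0.798  3.989] spin 4.175 q6 -0.9397499409787073
```

Call:
{"fn": "step_arm", "kwargs": {"rows": [[1,-0.4,-0.4,1.0,1.5],[1,-0.78,-0.8,2.0,3.0],[1,-0.78,-0.8,3.0,4.17],[1,-0.78,-0.8,4.0,4.17],[1,-0.78,-0.8,4.0,4.17],[1,-0.78,-0.8,4.0,4.17],[1,-0.78,-0.8,4.0,4.17],[1,-0.78,-0.8,4.0,4.17]]}}

```text
time_s: 3.65
tcp_pos: [0.5694, 0.2205, 0.1411]
orientation: [0.001, 0.326, 0.945, 0.001]
force: [1.3, -0.5, 0.5]
width: 0.0942
```

```bash
python3 - <<'E'
from h import *
p=snap('wrist','w2.png')
for l in['dish','tamper_grip','tamper_foot']:
        r=bot.place_of(l,p);print(l,[(np.round(q['point'],3).tolist(),round(q['p'],2),np.round(pix(p,q['point'])).tolist()) for q in r[:2]])
rel([.568,.221,.05],52)
E
```

```text
dish []
tamper_grip [([0.57, 0.221, 0.071], 0.92, [320.0, 247.0])]
tamper_foot [([0.571, 0.217, 0.002], 0.77, [317.0, 231.0])]
t 3.85 tcp [0.5689 0.2201 0.1398] yawy 51.97 zax [ 0.001  0.    -1.   ] F [-0.18 -0.23 -0.39] w 0.0934
rel units [0.043 0.003 2.994] spin -0.006 q6 -0.6308150454470094
```

View pics/w2.png

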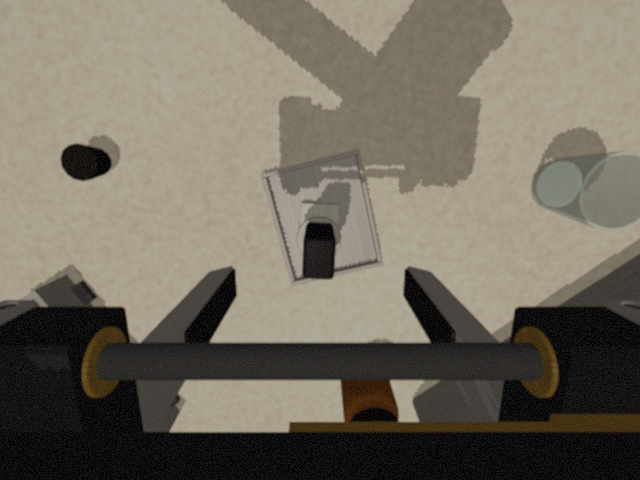

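Tamper handle is at (319,250) in the wrist image, centred between the fingers with its sides parallel to the image columns. The grasp is aligned, so I descend and close.

Call:
{"fn": "step_arm", "kwargs": {"rows": [[1,0,0,0.8,0],[1,0,0,1.6,0],[1,0,0,2.4,0],[1,0,0,2.98,0],[1,0,0,2.98,0],[-1,0,0,2.98,0],[-1,0,0,2.98,0],[-1,0,0,2.98,0]]}}

```text
time_s: 4.85
tcp_pos: [0.5693, 0.2203, 0.0511]
orientation: [0.001, 0.326, 0.945, 0.001]
force: [1.2, -0.1, -0.9]
width: 0.0676
```

Call:
{"fn": "step_arm", "kwargs": {"rows": [[-1,0,0,0,0],[-1,0,0,0,0],[-1,0,0,0,0],[-1,0,0,0,0],[-1,0,0,0,0],[-1,0,0,0,0],[-1,0,0,0,0],[-1,0,0,0,0]]}}

```text
time_s: 5.85
tcp_pos: [0.5687, 0.2201, 0.05]
orientation: [-0.0, 0.326, 0.945, 0.0]
force: [-0.2, 0.7, -1.1]
width: 0.0221
```

```bash
python3 - <<'E'
from h import *
p=snap('wrist','w3.png')
rel([.5,-.045,.18])
E
```

```text
t 5.9 tcp [0.5687 0.2201 0.0501] yawy 51.97 zax [ 0.  0. -1.] F [ 1.16 -0.68 -0.3 ] w 0.0222
rel units [-3.639 -8.373 -4.332] spin 0 q6 -0.6308016843344536
```

View pics/w3.png

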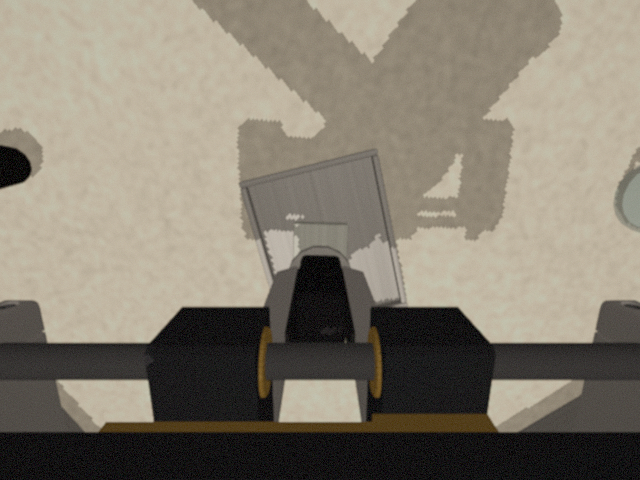

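```bash
python3 - <<'E'
from h import *
p=bot.get_image('wrist')
g=p['frame'][205:260,285:360]; c=cv2.convertScaleAbs(g,alpha=1.6,beta=15);cv2.imwrite('pics/w3c.png',cv2.resize(c,None,fx=8,fy=8,interpolation=cv2.INTER_CUBIC))
s=bot.sense();w,x,y,z=s['orientation'];R=Rot.from_quat([x,y,z,w]).as_matrix()
for uv in[(297,223),(348,224)]:print((R.T@(ray(p,uv,.012)-s['tcp_pos'])).round(4))
rel([.64,-.055,.2],83)
E
```

```text
[ 0.0251 -0.0144  0.038 ]
[0.0244 0.0189 0.038 ]
t 5.95 tcp [0.5687 0.2201 0.05  ] yawy 51.97 zax [-0.  0. -1.] F [ 0.1   0.18 -0.81] w 0.0221
rel units [-7.521 -5.76  -5.   ] spin -6.206 q6 -0.6308191419357109
```

View pics/w3c.png

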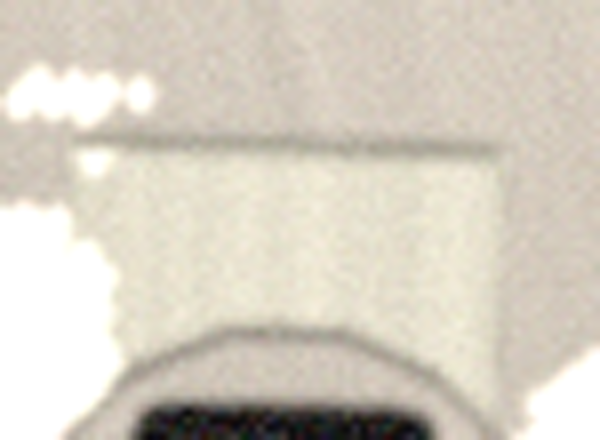

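Call:
{"fn": "step_arm", "kwargs": {"rows": [[-1,0,0,-0.3,0],[-1,0,0,-0.9,0],[-1,0,0,-1.8,0],[-1,0,0,-2.8,0],[-1,0,0,-3.8,0],[-1,0,0,-4.8,0],[-1,0,0,-5.0,0],[-1,0,0,-5.0,0]]}}

```text
time_s: 6.95
tcp_pos: [0.5687, 0.2201, 0.2004]
orientation: [0.0, 0.326, 0.945, 0.0]
force: [0.3, 0.3, -3.3]
width: 0.0219
```

Call:
{"fn": "step_arm", "kwargs": {"rows": [[-1,-1.2,-0.9,0,-1],[-1,-2.6,-2.0,0,-2.2],[-1,-4.0,-3.0,0,-3.4],[-1,-5.4,-4.1,0,-4.6],[-1,-6.6,-5.1,0,-5.6],[-1,-7.5,-5.8,0,-6.2],[-1,-7.5,-5.8,0,-6.2],[-1,-7.5,-5.8,0,-6.2]]}}

```text
time_s: 7.95
tcp_pos: [0.6381, -0.0549, 0.1983]
orientation: [-0.002, 0.061, 0.998, 0.001]
force: [0.0, -0.9, -3.5]
width: 0.0224
```

```bash
python3 - <<'E'
from h import *
p=snap('wrist','w4.png')
for l in['cell','cell_floor']+['piece%d_mid'%i for i in range(5)]:
        r=bot.place_of(l,p);print(l,[(np.round(q['point'],3).tolist(),round(q['p'],2),np.round(pix(p,q['point'])).tolist()) for q in r[:2]])
rel()
E
```

```text
cell [([0.642, -0.052, 0.151], 0.59, [324.0, 260.0])]
cell_floor []
piece0_mid [([0.473, -0.036, 0.022], 0.93, [318.0, 49.0])]
piece1_mid []
piece2_mid []
piece3_mid [([0.544, -0.042, 0.033], 0.57, [321.0, 127.0]), ([0.475, -0.038, 0.022], 0.38, [316.0, 52.0])]
piece4_mid [([0.569, -0.046, 0.022], 0.6, [320.0, 153.0])]
t 8.35 tcp [ 0.6388 -0.0549  0.2003] yawy 83.02 zax [ 0.  0. -1.] F [ 0.64  0.11 -2.95] w 0.0221
```

View pics/w4.png

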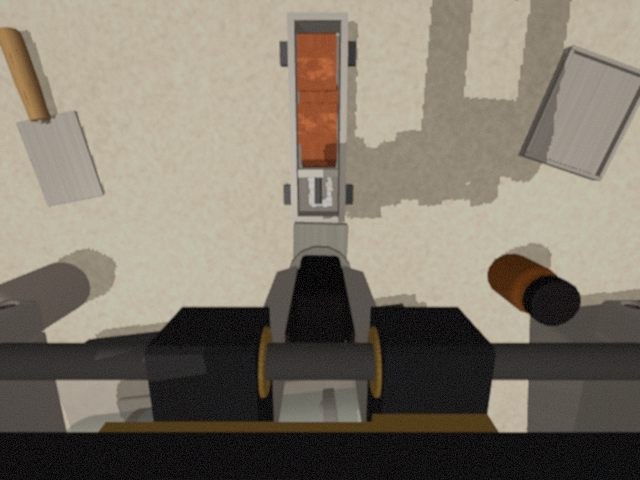

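The wrist view shows the whole cell, columns 288–348 and rows 14–220. The follower is at row 170 and the tamper's foot edge at row 223.

```bash
python3 - <<'E'
import cv2
im=cv2.imread('pics/w4.png')
c=cv2.convertScaleAbs(im[5:105,260:380],alpha=1.6,beta=10);cv2.imwrite('pics/w4a.png',cv2.resize(c,None,fx=6,fy=6,interpolation=cv2.INTER_CUBIC))
c=cv2.convertScaleAbs(im[140:240,260:380],alpha=1.6,beta=10);cv2.imwrite('pics/w4b.png',cv2.resize(c,None,fx=6,fy=6,interpolation=cv2.INTER_CUBIC))
E
```

```text
(no output)
```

View pics/w4a.png

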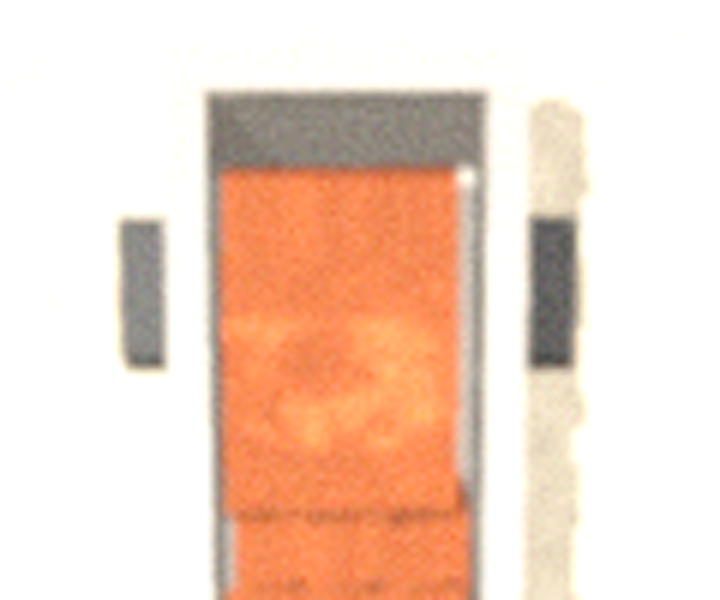

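View pics/w4b.png

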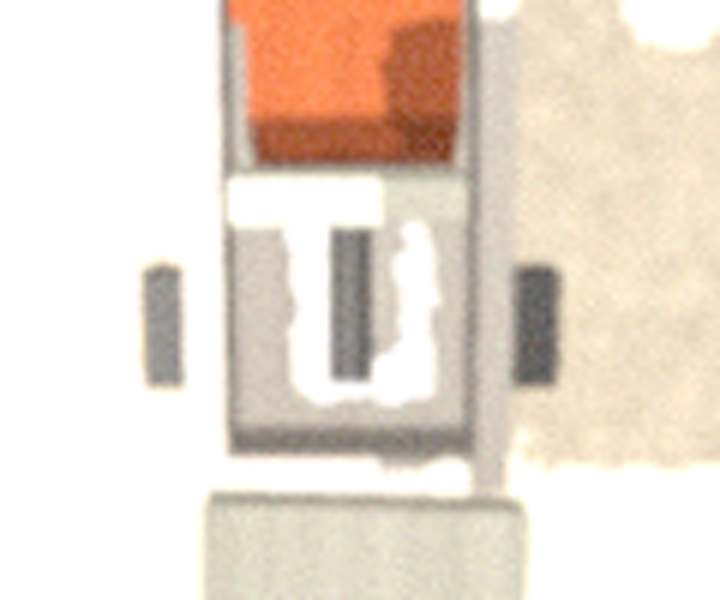

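```bash
python3 - <<'E'
from h import *
p=bot.get_image('wrist');s=bot.sense();w,x,y,z=s['orientation'];R=Rot.from_quat([x,y,z,w]).as_matrix()
c=[ray(p,(u/6+260,v/6+o),.04) for u,v,o in[(206,92,5),(488,92,5),(473,452,140),(231,452,140)]]
c=np.array(c);print(c.round(4).tolist());print('len',np.linalg.norm(c[0]-c[3]),np.linalg.norm(c[1]-c[2]),'wid',np.linalg.norm(c[0]-c[1]),np.linalg.norm(c[2]-c[3]))
m=c.mean(0);d=(c[2]+c[3]-c[0]-c[1])/2;print('centre',m,'yaw',np.degrees(np.arctan2(d[1],d[0])))
print('in tool',(R.T@(m-s['tcp_pos'])).round(4))
for u,v in[(208,496),(524,503)]:print('foot',(R.T@(ray(p,(u/6+260,v/6+140),s['tcp_pos'][2]-.038)-s['tcp_pos'])).round(4))
print(p['xyz'],s['tcp_pos'])
E
```

```text
[[0.4534, -0.0549, 0.04], [0.4585, -0.0134, 0.04], [0.633, -0.0346, 0.04], [0.628, -0.0752, 0.04]]
len 0.17578073293433027 0.1757675459866701 wid 0.04179870009388789 0.040914063122092406
centre [ 0.54321785 -0.04454248  0.04      ] yaw -6.774863789030177
in tool [ 0.0962 -0.0012  0.1602]
foot [ 0.0253 -0.0162  0.038 ]
foot [0.0245 0.0183 0.038 ]
[ 0.57019554 -0.04645542  0.38033   ] [ 0.63877576 -0.0550486   0.2002352 ]
```

```bash
python3 - <<'E'
from h import *
rel([.4928,-.0396,.115],84.2)
E
```

```text
t 8.4 tcp [ 0.6388 -0.055   0.2002] yawy 83.01 zax [ 0.  0. -1.] F [-0.17  0.13 -4.08] w 0.0225
rel units [ 4.893 -0.081  2.84 ] spin -0.238 q6 -1.623221370028332
```

Call:
{"fn": "step_arm", "kwargs": {"rows": [[-1,1.0,0,0,-0.24],[-1,2.4,-0.04,0.3,-0.24],[-1,3.8,-0.08,0.8,-0.24],[-1,4.9,-0.08,1.6,-0.24],[-1,4.9,-0.08,2.5,-0.24],[-1,4.9,-0.08,2.84,-0.24],[-1,4.9,-0.08,2.84,-0.24],[-1,4.9,-0.08,2.84,-0.24]]}}

```text
time_s: 9.4
tcp_pos: [0.4938, -0.0402, 0.1162]
orientation: [0.001, 0.051, 0.999, -0.0]
force: [-0.2, -0.9, -2.3]
width: 0.022
```

```bash
python3 - <<'E'
from h import *
p=snap('side','s1.png');c=p['frame'][180:320,260:420];cv2.imwrite('pics/s1c.png',cv2.resize(c,None,fx=4,fy=4,interpolation=cv2.INTER_CUBIC))
for k in range(2):rel([.4928,-.0396,.094],84.2);bot.get_image('top')
p=snap('wrist','w5.png')
E
```

```text
t 9.45 tcp [ 0.4938 -0.0402  0.1162] yawy 84.17 zax [ 0.002 -0.    -1.   ] F [ 0.39  0.06 -3.01] w 0.0222
rel units [0.038 0.015 0.741] spin -0.005 q6 -1.6648291557074182
t 9.5 tcp [ 0.4937 -0.0401  0.1161] yawy 84.17 zax [ 0.002 -0.    -1.   ] F [-0.53  0.02 -3.12] w 0.022
rel units [0.034 0.015 0.736] spin -0.005 q6 -1.6647968425676096
```

View pics/s1c.png

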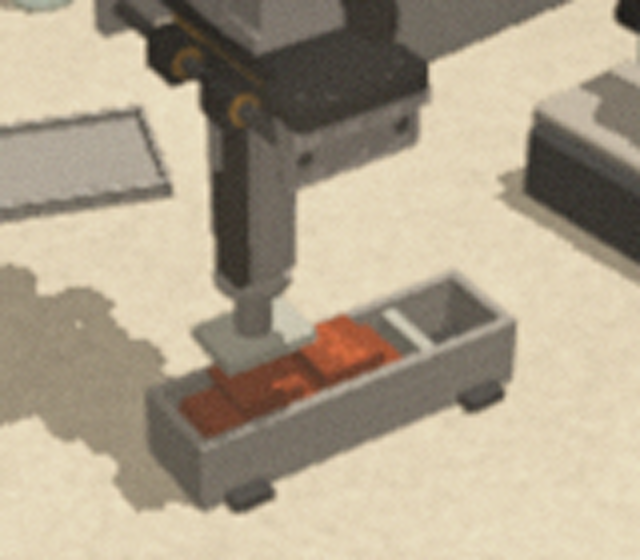

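View pics/w5.png

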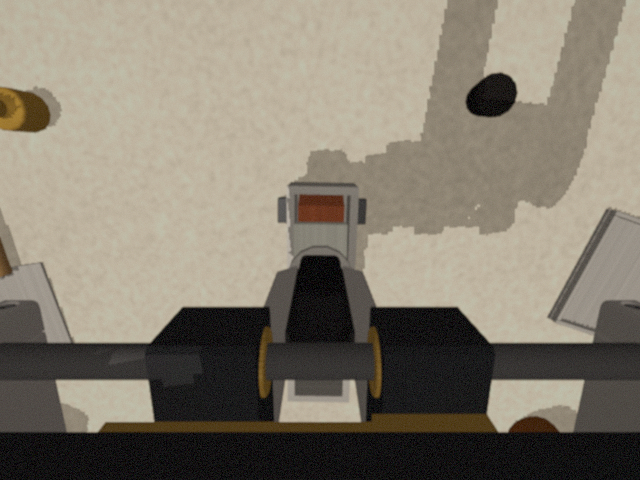

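```bash
python3 - <<'E'
import cv2
im=cv2.imread('pics/w5.png')
c=cv2.convertScaleAbs(im[175:265,270:375],alpha=1.5,beta=0);cv2.imwrite('pics/w5a.png',cv2.resize(c,None,fx=6,fy=6,interpolation=cv2.INTER_CUBIC))
E
```

```text
(no output)
```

View pics/w5a.png

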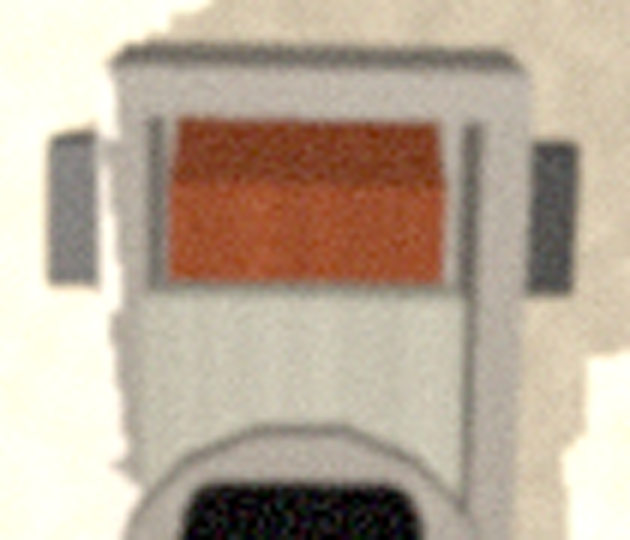

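Call:
{"fn": "step_arm", "kwargs": {"rows": [[-1,0,0.045,0,0],[-1,0,0.045,0.2,0],[-1,0,0.045,0.4,0],[-1,0,0.045,0.6,0],[-1,0,0.045,0.65,0],[-1,0,0.045,0.68,0],[-1,0,0.045,0.71,0],[-1,0,0.045,0.74,0]]}}

```text
time_s: 10.6
tcp_pos: [0.4929, -0.0386, 0.0929]
orientation: [0.0, 0.051, 0.999, 0.0]
force: [0.3, 0.1, -1.8]
width: 0.0218
```

```bash
python3 - <<'E'
from h import *
for k in range(3):rel([.4928,-.0396,.094],84.2);bot.get_image('top')
E
```

```text
t 10.6 tcp [ 0.4929 -0.0386  0.0929] yawy 84.17 zax [ 0.  0. -1.] F [ 0.28  0.06 -1.77] w 0.0218
rel units [-0.001 -0.033 -0.037] spin -0.006 q6 -1.6620912531925738
t 10.65 tcp [ 0.4929 -0.0387  0.0929] yawy 84.17 zax [ 0.001 -0.    -1.   ] F [ 0.21  0.37 -2.96] w 0.0219
rel units [ 0.001 -0.032 -0.037] spin -0.006 q6 -1.6621350629598268
t 10.7 tcp [ 0.4929 -0.0386  0.0929] yawy 84.17 zax [ 0.  0. -1.] F [ 0.72 -0.95 -2.4 ] w 0.0221
rel units [-0.001 -0.033 -0.038] spin -0.005 q6 -1.662126742853406
```

Call:
{"fn": "step_arm", "kwargs": {"rows": [[-1,0,0,0.02,0],[-1,0,0,0.04,0],[-1,0,0,0.06,0],[-1,0,0,0.08,0],[-1,0,0,0.1,0],[-1,0,0,0.1,0],[-1,0,0,0.1,0],[-1,0,0,0.1,0]]}}

```text
time_s: 11.75
tcp_pos: [0.4935, -0.0387, 0.0905]
orientation: [0.001, 0.051, 0.999, -0.0]
force: [0.6, 0.4, 4.7]
width: 0.0219
```

Call:
{"fn": "step_arm", "kwargs": {"rows": [[-1,0,0,0.02,0],[-1,0,0,0.04,0],[-1,0,0,0.06,0],[-1,0,0,0.08,0],[-1,0,0,0.1,0],[-1,0,0,0.11,0],[-1,0,0,0.11,0],[-1,0,0,0.11,0]]}}

```text
time_s: 12.75
tcp_pos: [0.4944, -0.0389, 0.0873]
orientation: [0.002, 0.051, 0.999, -0.0]
force: [2.2, -0.7, 6.1]
width: 0.0219
```

Call:
{"fn": "step_arm", "kwargs": {"rows": [[-1,0,0,0.02,0],[-1,0,0,0.04,0],[-1,0,0,0.06,0],[-1,0,0,0.08,0],[-1,0,0,0.1,0],[-1,0,0,0.11,0],[-1,0,0,0.11,0],[-1,0,0,0.11,0]]}}

```text
time_s: 13.75
tcp_pos: [0.4951, -0.039, 0.0844]
orientation: [0.003, 0.051, 0.999, -0.0]
force: [4.1, -1.3, 5.3]
width: 0.0218
```

```bash
python3 - <<'E'
from h import *
p=snap('side','s2.png');c=p['frame'][180:320,260:420];cv2.imwrite('pics/s2c.png',cv2.resize(c,None,fx=4,fy=4,interpolation=cv2.INTER_CUBIC))
for k in range(2):rel();bot.get_image('top')
E
```

```text
t 13.8 tcp [ 0.4951 -0.039   0.0844] yawy 84.17 zax [ 0.006 -0.001 -1.   ] F [ 3.45 -0.12  4.95] w 0.0219
t 13.85 tcp [ 0.4951 -0.039   0.0844] yawy 84.17 zax [ 0.006 -0.001 -1.   ] F [5.02 0.41 5.7 ] w 0.0221
```

View pics/s2c.png

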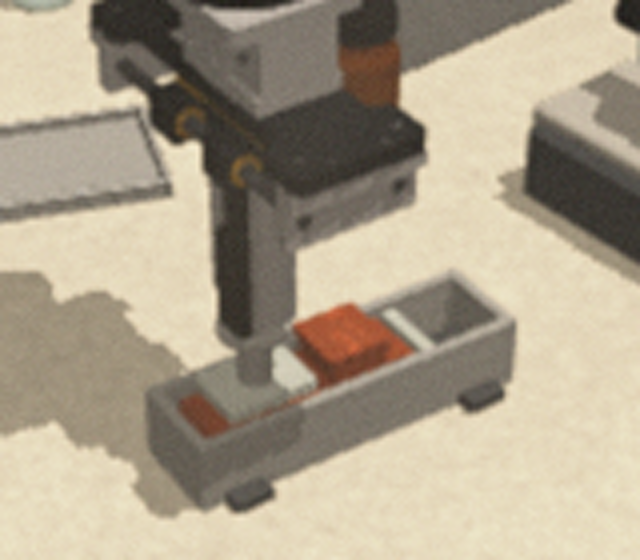

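Call:
{"fn": "step_arm", "kwargs": {"rows": [[-1,-0.02,0,0.02,0],[-1,-0.04,0,0.04,0],[-1,-0.05,0,0.06,0],[-1,-0.05,0,0.08,0],[-1,-0.05,0,0.09,0],[-1,-0.05,0,0.1,0],[-1,-0.05,0,0.1,0],[-1,-0.05,0,0.1,0]]}}

```text
time_s: 14.9
tcp_pos: [0.494, -0.0387, 0.08]
orientation: [-0.0, 0.051, 0.999, 0.0]
force: [3.0, 0.5, 5.3]
width: 0.0217
```

Call:
{"fn": "step_arm", "kwargs": {"rows": [[-1,0,0,0.01,0],[-1,0,0,0.02,0],[-1,0,0,0.02,0],[-1,0,0,0.03,0],[-1,0,0,0.03,0],[-1,0,0,0.03,0],[-1,0,0,0.03,0],[-1,0,0,0.03,0]]}}

```text
time_s: 15.9
tcp_pos: [0.494, -0.0387, 0.08]
orientation: [-0.0, 0.051, 0.999, 0.0]
force: [0.1, -0.2, 8.1]
width: 0.0217
```

Call:
{"fn": "step_arm", "kwargs": {"rows": [[-1,0,0,0.01,0],[-1,0,0,0.02,0],[-1,0,0,0.03,0],[-1,0,0,0.04,0],[-1,0,0,0.05,0],[-1,0,0,0.05,0],[-1,0,0,0.05,0],[-1,0,0,0.05,0]]}}

```text
time_s: 16.9
tcp_pos: [0.4941, -0.0387, 0.08]
orientation: [0.0, 0.051, 0.999, -0.0]
force: [-0.8, -0.2, 14.9]
width: 0.022
```

```bash
python3 - <<'E'
from h import *
for k in range(2):rel();bot.get_image('top')
E
```

```text
t 16.9 tcp [ 0.4941 -0.0387  0.08  ] yawy 84.18 zax [ 0. -0. -1.] F [-0.77 -0.22 14.95] w 0.022
t 16.95 tcp [ 0.4941 -0.0387  0.08  ] yawy 84.18 zax [ 0. -0. -1.] F [-1.42  0.68 14.32] w 0.022
```

Call:
{"fn": "step_arm", "kwargs": {"rows": [[-1,0,0,-0.2,0],[-1,0,0,-0.6,0],[-1,0,0,-1.2,0],[-1,0,0,-1.6,0],[-1,-0.9,-0.01,-1.6,0],[-1,-2.0,-0.03,-1.6,0],[-1,-2.1,-0.03,-1.6,0],[-1,-2.1,-0.03,-1.6,0]]}}

```text
time_s: 18.0
tcp_pos: [0.5565, -0.046, 0.1256]
orientation: [-0.001, 0.051, 0.999, 0.0]
force: [0.2, 0.3, -1.8]
width: 0.0221
```

```bash
python3 - <<'E'
from h import *
p=snap('side','s3.png');c=p['frame'][180:320,260:420];cv2.imwrite('pics/s3c.png',cv2.resize(c,None,fx=4,fy=4,interpolation=cv2.INTER_CUBIC))
for l in['piece%d_mid'%i for i in range(5)]:
        r=bot.place_of(l,p);print(l,[(np.round(q['point'],3).tolist(),round(q['p'],2)) for q in r[:2]])
p=snap('wrist','w6.png');c=cv2.convertScaleAbs(p['frame'][95:275,240:400],alpha=1.5,beta=0);cv2.imwrite('pics/w6c.png',cv2.resize(c,None,fx=3.3,fy=3.3,interpolation=cv2.INTER_CUBIC))
for k in range(2):rel();bot.get_image('top')
E
```

```text
piece0_mid [([0.469, -0.043, 0.024], 0.6)]
piece1_mid [([0.5, -0.043, 0.017], 0.62)]
piece2_mid [([0.526, -0.044, 0.02], 0.62)]
piece3_mid [([0.546, -0.045, 0.043], 0.68), ([0.679, 0.418, -0.004], 0.59)]
piece4_mid [([0.57, -0.042, 0.027], 0.54)]
t 18.35 tcp [ 0.5565 -0.046   0.1259] yawy 84.17 zax [ 0.  0. -1.] F [-0.45 -0.66 -3.24] w 0.022
t 18.4 tcp [ 0.5565 -0.046   0.1259] yawy 84.18 zax [ 0.  0. -1.] F [ 0.3  -0.02 -2.92] w 0.0221
```

View pics/s3c.png

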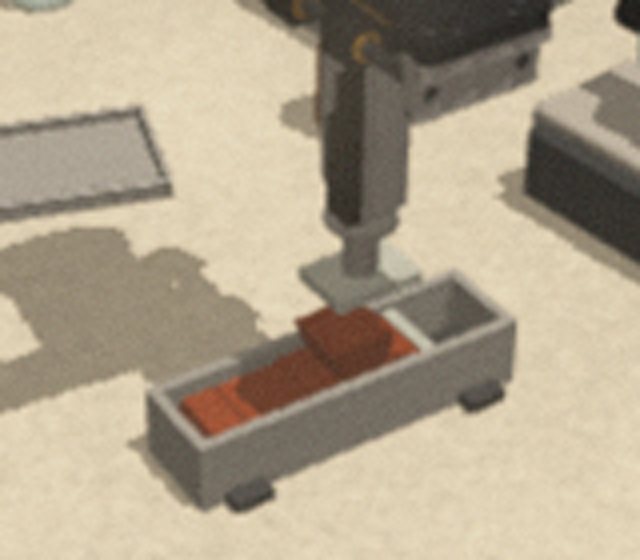

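View pics/w6c.png

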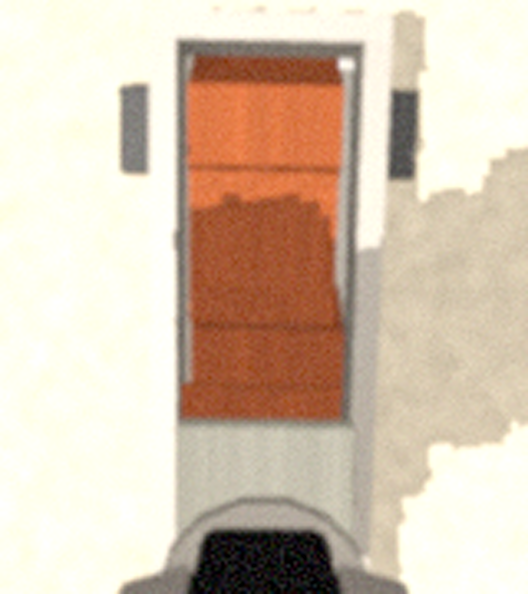

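Call:
{"fn": "step_arm", "kwargs": {"rows": [[-1,0.12,0.03,0.1,0],[-1,0.12,0.03,0.3,0],[-1,0.12,0.03,0.5,0],[-1,0.12,0.03,0.65,0],[-1,0.12,0.03,0.7,0],[-1,0.12,0.03,0.73,0],[-1,0.12,0.03,0.75,0],[-1,0.12,0.03,0.78,0]]}}

```text
time_s: 19.45
tcp_pos: [0.5537, -0.0448, 0.1027]
orientation: [0.001, 0.051, 0.999, -0.0]
force: [0.4, -0.1, 1.1]
width: 0.0218
```

Call:
{"fn": "step_arm", "kwargs": {"rows": [[-1,0,0,0.02,0],[-1,0,0,0.04,0],[-1,0,0,0.06,0],[-1,0,0,0.08,0],[-1,0,0,0.1,0],[-1,0,0,0.1,0],[-1,0,0,0.1,0],[-1,0,0,0.1,0]]}}

```text
time_s: 20.45
tcp_pos: [0.5544, -0.0449, 0.1003]
orientation: [0.001, 0.051, 0.999, -0.0]
force: [0.8, -0.1, 4.7]
width: 0.0219
```

Call:
{"fn": "step_arm", "kwargs": {"rows": [[-1,-0.01,0,0.03,0],[-1,-0.02,0,0.06,0],[-1,-0.03,0,0.09,0],[-1,-0.04,0,0.12,0],[-1,-0.05,0,0.15,0],[-1,-0.06,0,0.18,0],[-1,-0.07,0,0.2,0],[-1,-0.07,0,0.2,0]]}}

```text
time_s: 21.45
tcp_pos: [0.5566, -0.0452, 0.0939]
orientation: [0.002, 0.051, 0.999, -0.0]
force: [2.0, 0.5, 5.0]
width: 0.0218
```

```bash
python3 - <<'E'
from h import *
rel()
p=snap('side','s4.png');c=p['frame'][180:320,260:420];cv2.imwrite('pics/s4c.png',cv2.resize(c,None,fx=4,fy=4,interpolation=cv2.INTER_CUBIC))
E
```

```text
t 21.45 tcp [ 0.5566 -0.0452  0.0939] yawy 84.17 zax [ 0.003 -0.    -1.   ] F [1.96 0.51 4.97] w 0.0218
```

View pics/s4c.png

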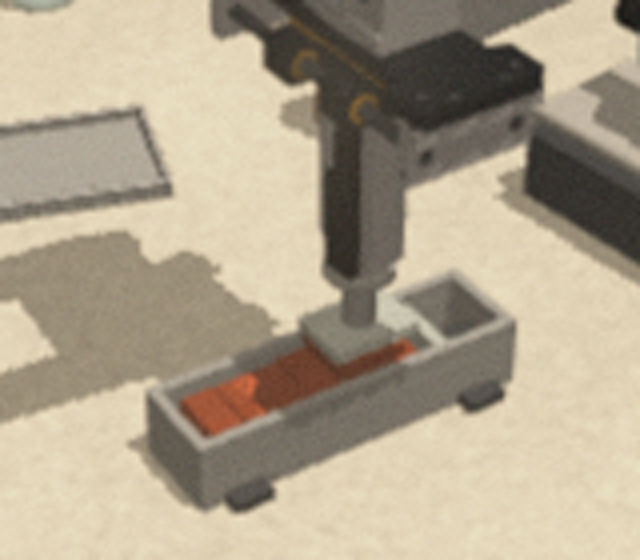

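Call:
{"fn": "step_arm", "kwargs": {"rows": [[-1,-0.01,0,0.03,0],[-1,-0.02,0,0.06,0],[-1,-0.03,0,0.09,0],[-1,-0.04,0,0.12,0],[-1,-0.05,0,0.15,0],[-1,-0.06,0,0.18,0],[-1,-0.07,0,0.2,0],[-1,-0.07,0,0.2,0]]}}

```text
time_s: 22.5
tcp_pos: [0.5584, -0.0454, 0.089]
orientation: [0.001, 0.051, 0.999, -0.0]
force: [2.1, -0.6, 9.9]
width: 0.022
```

Call:
{"fn": "step_arm", "kwargs": {"rows": [[-1,-0.01,0,0.02,0],[-1,-0.02,0,0.04,0],[-1,-0.03,0,0.06,0],[-1,-0.04,0,0.08,0],[-1,-0.05,0,0.1,0],[-1,-0.05,0,0.12,0],[-1,-0.05,0,0.14,0],[-1,-0.05,0,0.14,0]]}}

```text
time_s: 23.5
tcp_pos: [0.5599, -0.0456, 0.0848]
orientation: [0.001, 0.051, 0.999, -0.0]
force: [1.9, -0.6, 9.5]
width: 0.0218
```

Call:
{"fn": "step_arm", "kwargs": {"rows": [[-1,-0.01,0,0.02,0],[-1,-0.02,0,0.04,0],[-1,-0.02,0,0.06,0],[-1,-0.02,0,0.08,0],[-1,-0.02,0,0.1,0],[-1,-0.02,0,0.12,0],[-1,-0.02,0,0.12,0],[-1,-0.02,0,0.12,0]]}}

```text
time_s: 24.5
tcp_pos: [0.561, -0.0457, 0.0817]
orientation: [0.002, 0.051, 0.999, -0.0]
force: [1.4, -0.6, 10.9]
width: 0.0221
```

Call:
{"fn": "step_arm", "kwargs": {"rows": [[-1,0,0,0.02,0],[-1,0,0,0.04,0],[-1,0,0,0.05,0],[-1,0,0,0.06,0],[-1,0,0,0.06,0],[-1,0,0,0.06,0],[-1,0,0,0.06,0],[-1,0,0,0.06,0]]}}

```text
time_s: 25.5
tcp_pos: [0.5614, -0.0458, 0.0802]
orientation: [0.003, 0.051, 0.999, -0.0]
force: [2.3, -0.1, 10.1]
width: 0.0217
```

Call:
{"fn": "step_arm", "kwargs": {"rows": [[-1,0,0,0.02,0],[-1,0,0,0.03,0],[-1,0,0,0.04,0],[-1,0,0,0.04,0],[-1,0,0,0.04,0],[-1,0,0,0.04,0],[-1,0,0,0.04,0],[-1,0,0,0.04,0]]}}

```text
time_s: 26.5
tcp_pos: [0.5615, -0.0458, 0.0801]
orientation: [0.003, 0.051, 0.999, -0.0]
force: [1.1, 0.6, 14.4]
width: 0.0219
```

```bash
python3 - <<'E'
from h import *
for k in range(2):rel();bot.get_image('top')
p=snap('side','s5.png');c=p['frame'][180:320,260:420];cv2.imwrite('pics/s5c.png',cv2.resize(c,None,fx=4,fy=4,interpolation=cv2.INTER_CUBIC))
E
```

```text
t 26.5 tcp [ 0.5615 -0.0458  0.0801] yawy 84.17 zax [ 0.006 -0.001 -1.   ] F [ 1.09  0.6  14.41] w 0.0219
t 26.55 tcp [ 0.5615 -0.0457  0.08  ] yawy 84.16 zax [ 0.006 -0.001 -1.   ] F [ 0.55 -0.37 13.82] w 0.0219
```

View pics/s5c.png

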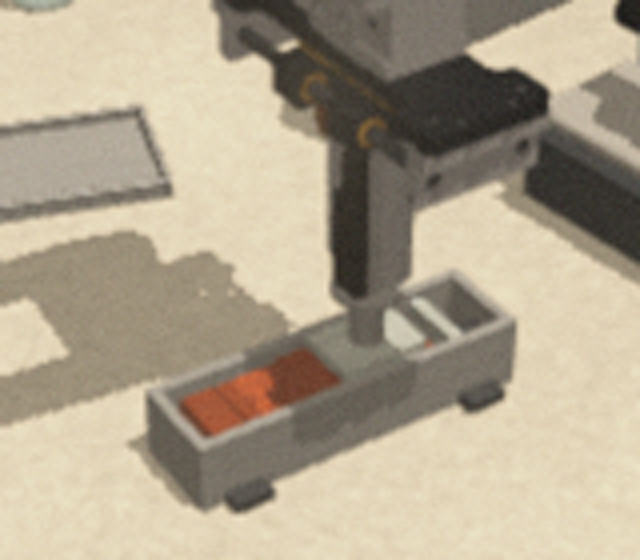

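Both raised pieces bottomed at TCP z = 0.080. I lift off and inspect all five.

Call:
{"fn": "step_arm", "kwargs": {"rows": [[-1,0,0,-0.2,0],[-1,0,0,-0.6,0],[-1,0,0,-1.2,0],[-1,-0.3,0,-2.0,0],[-1,-1.2,0,-3.0,0],[-1,-2.4,0,-4.0,0],[-1,-2.5,0,-4.0,0],[-1,-2.5,0,-4.0,0]]}}

```text
time_s: 27.65
tcp_pos: [0.6333, -0.0529, 0.1953]
orientation: [-0.001, 0.051, 0.999, 0.0]
force: [-0.1, 0.1, -3.3]
width: 0.022
```

```bash
python3 - <<'E'
from h import *
p=snap('side','s6.png');c=p['frame'][230:320,290:400];cv2.imwrite('pics/s6c.png',cv2.resize(c,None,fx=6,fy=6,interpolation=cv2.INTER_CUBIC))
for l in['piece%d_mid'%i for i in range(5)]:
        r=bot.place_of(l,p);print(l,[(np.round(q['point'],3).tolist(),round(q['p'],2)) for q in r[:2]])
p=snap('wrist','w7.png');c=cv2.convertScaleAbs(p['frame'][0:240,240:400],alpha=1.5,beta=0);cv2.imwrite('pics/w7c.png',cv2.resize(c,None,fx=2.5,fy=2.5,interpolation=cv2.INTER_CUBIC))
rel()
E
```

```text
piece0_mid [([0.468, -0.041, 0.023], 0.44)]
piece1_mid [([0.501, -0.042, 0.02], 0.45)]
piece2_mid [([0.526, -0.046, 0.021], 0.44), ([0.501, -0.041, 0.021], 0.43)]
piece3_mid [([0.554, -0.05, 0.024], 0.68)]
piece4_mid [([0.584, -0.046, 0.025], 0.39)]
t 28.0 tcp [ 0.6335 -0.0529  0.1961] yawy 84.17 zax [-0.001  0.    -1.   ] F [ 0.08 -0.22 -3.22] w 0.0218
```

View pics/s6c.png

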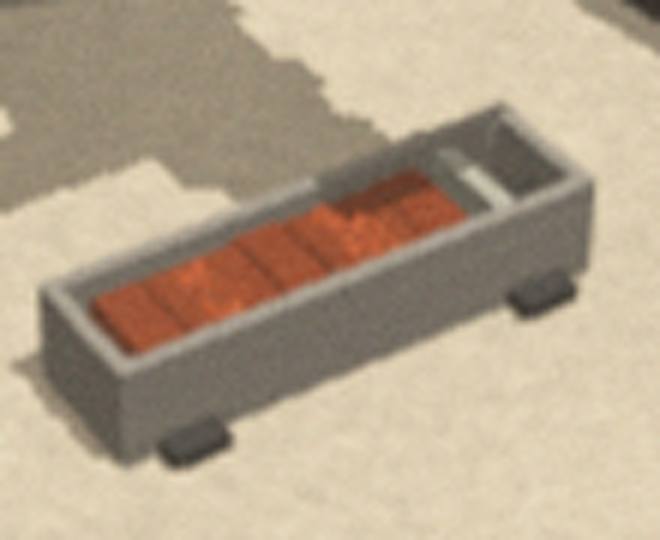

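View pics/w7c.png

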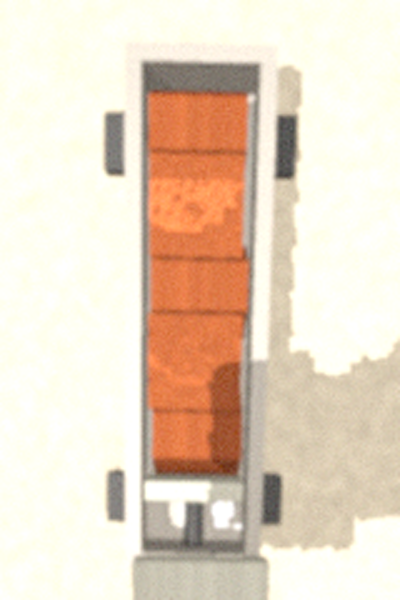

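```bash
python3 - <<'E'
from h import *
rel([.5157,-.041,.0845],84.17)
E
```

```text
t 28.0 tcp [ 0.6335 -0.0529  0.1961] yawy 84.17 zax [-0.001  0.    -1.   ] F [ 0.08 -0.22 -3.22] w 0.0218
rel units [ 3.943 -0.004  3.723] spin 0.001 q6 -1.6416171069846432
```

Call:
{"fn": "step_arm", "kwargs": {"rows": [[-1,1.2,0,0,0],[-1,2.6,0,0.6,0],[-1,3.8,0,1.4,0],[-1,3.95,0,2.2,0],[-1,3.95,0,2.9,0],[-1,3.95,0,3.3,0],[-1,3.95,0,3.5,0],[-1,3.95,0,3.6,0]]}}

```text
time_s: 29.0
tcp_pos: [0.5167, -0.0411, 0.0887]
orientation: [0.0, 0.051, 0.999, -0.0]
force: [-0.1, 0.7, -4.0]
width: 0.022
```

Call:
{"fn": "step_arm", "kwargs": {"rows": [[-1,0,0,0.05,0],[-1,0,0,0.1,0],[-1,0,0,0.15,0],[-1,0,0,0.2,0],[-1,0,0,0.25,0],[-1,0,0,0.28,0],[-1,0,0,0.31,0],[-1,0,0,0.31,0]]}}

```text
time_s: 30.0
tcp_pos: [0.5163, -0.041, 0.08]
orientation: [0.0, 0.051, 0.999, 0.0]
force: [-2.2, 0.3, 3.1]
width: 0.0219
```

Call:
{"fn": "step_arm", "kwargs": {"rows": [[-1,0,0,0.02,0],[-1,0,0,0.04,0],[-1,0,0,0.05,0],[-1,0,0,0.06,0],[-1,0,0,0.06,0],[-1,0,0,0.06,0],[-1,0,0,0.06,0],[-1,0,0,0.06,0]]}}

```text
time_s: 31.0
tcp_pos: [0.5164, -0.041, 0.08]
orientation: [0.0, 0.051, 0.999, -0.0]
force: [-5.6, 0.7, 11.8]
width: 0.0218
```

Call:
{"fn": "step_arm", "kwargs": {"rows": [[-1,0,0,-0.3,0],[-1,0,0,-0.7,0],[-1,-0.9,0,-0.7,0],[-1,-1.8,0,-0.7,0],[-1,-1.8,0,-0.5,0],[-1,-1.8,0,-0.3,0],[-1,-1.8,0,-0.2,0],[-1,-1.8,0,-0.12,0]]}}

```text
time_s: 32.0
tcp_pos: [0.5694, -0.0463, 0.0807]
orientation: [-0.0, 0.051, 0.999, 0.0]
force: [0.1, 0.4, -4.2]
width: 0.0219
```

Call:
{"fn": "step_arm", "kwargs": {"rows": [[-1,0,0,0.02,0],[-1,0,0,0.04,0],[-1,0,0,0.07,0],[-1,0,0,0.1,0],[-1,0,0,0.12,0],[-1,0,0,0.14,0],[-1,0,0,0.14,0],[-1,0,0,0.14,0]]}}

```text
time_s: 33.0
tcp_pos: [0.5703, -0.0465, 0.08]
orientation: [0.001, 0.051, 0.999, -0.0]
force: [-4.3, 1.0, 9.9]
width: 0.0219
```

Call:
{"fn": "step_arm", "kwargs": {"rows": [[-1,0,0,-0.3,0],[-1,0,0,-0.8,0],[-1,0,0,-1.6,0],[-1,0,0,-2.4,0],[-1,0,0,-3.2,0],[-1,0,0,-3.8,0],[-1,0,0,-3.8,0],[-1,0,0,-3.8,0]]}}

```text
time_s: 34.0
tcp_pos: [0.5696, -0.0464, 0.1897]
orientation: [-0.001, 0.051, 0.999, 0.0]
force: [0.4, -0.3, -3.0]
width: 0.0217
```

```bash
python3 - <<'E'
from h import *
p=snap('side','s7.png');c=p['frame'][230:320,290:400];cv2.imwrite('pics/s7c.png',cv2.resize(c,None,fx=6,fy=6,interpolation=cv2.INTER_CUBIC))
rel([.566,.225,.19],52)
E
```

```text
t 34.05 tcp [ 0.5694 -0.0464  0.1892] yawy 84.17 zax [-0.003  0.001 -1.   ] F [-0.08  0.27 -2.77] w 0.0214
rel units [ 1.031  8.988 -0.021] spin 6.435 q6 -1.6496738637085409
```

View pics/s7c.png

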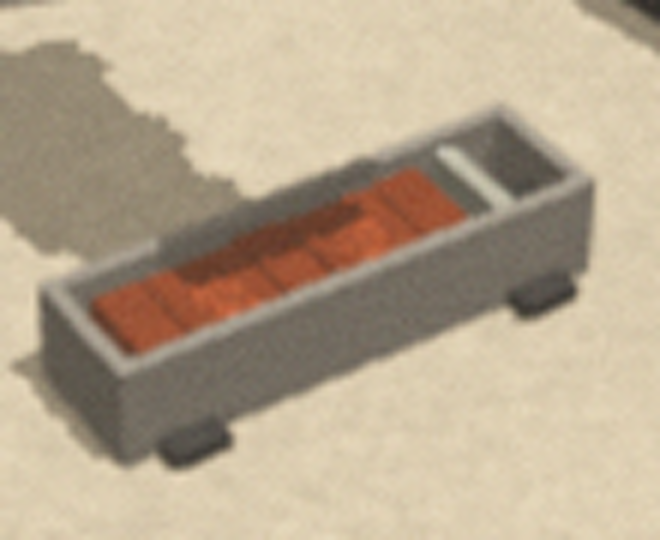

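The side view shows all five tops flush below the rim, with the follower moved out to about (475,180) in the crop. I return the tamper.

Call:
{"fn": "step_arm", "kwargs": {"rows": [[-1,0.2,1.4,0,1],[-1,0.4,3.2,0,2.2],[-1,0.6,5.0,0,3.6],[-1,0.8,6.8,0,5],[-1,1.0,8.4,0,6.2],[-1,1.03,9.0,0,6.43],[-1,1.03,9.0,0,6.43],[-1,1.03,9.0,0,6.43]]}}

```text
time_s: 35.05
tcp_pos: [0.5665, 0.2242, 0.1899]
orientation: [-0.001, 0.326, 0.946, -0.001]
force: [0.4, -0.6, -3.8]
width: 0.0221
```

```bash
python3 - <<'E'
from h import *
p=snap('wrist','w8.png')
rel([.566,.225,.0505],52)
E
```

```text
t 35.1 tcp [0.5666 0.224  0.1902] yawy 51.96 zax [-0.001 -0.001 -1.   ] F [ 0.58 -0.2  -3.59] w 0.0216
rel units [0.036 0.019 4.657] spin -0.008 q6 -0.6232010896171182
```

View pics/w8.png

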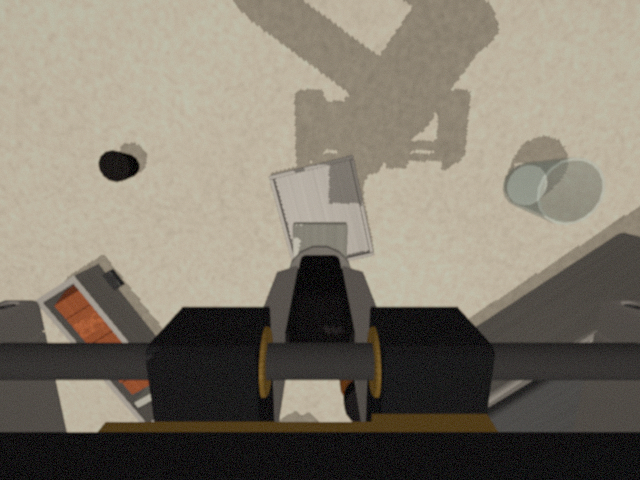

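The empty dish is at (322,205), as expected for a foot above its centre. I descend.

Call:
{"fn": "step_arm", "kwargs": {"rows": [[-1,0,0,1.0,0],[-1,0,0,2.2,0],[-1,0,0,3.2,0],[-1,0,0,4.0,0],[-1,0,0,4.35,0],[-1,0,0,4.5,0],[-1,0,0,4.58,0],[-1,0,0,4.62,0]]}}

```text
time_s: 36.1
tcp_pos: [0.5674, 0.2254, 0.0533]
orientation: [0.001, 0.325, 0.946, 0.001]
force: [0.9, -0.2, -4.0]
width: 0.0218
```

Call:
{"fn": "step_arm", "kwargs": {"rows": [[-1,0,0,0.02,0],[-1,0,0,0.04,0],[-1,0,0,0.05,0],[-1,0,0,0.06,0],[-1,0,0,0.06,0],[-1,0,0,0.06,0],[-1,0,0,0.06,0],[-1,0,0,0.06,0]]}}

```text
time_s: 37.1
tcp_pos: [0.5667, 0.2253, 0.0505]
orientation: [0.0, 0.325, 0.946, 0.0]
force: [-0.5, 0.5, -3.7]
width: 0.0217
```

Call:
{"fn": "step_arm", "kwargs": {"rows": [[-1,0,0,0.02,0],[-1,0,0,0.03,0],[-1,0,0,0.04,0],[-1,0,0,0.05,0],[-1,0,0,0.05,0],[-1,0,0,0.05,0],[-1,0,0,0.05,0],[-1,0,0,0.05,0]]}}

```text
time_s: 38.1
tcp_pos: [0.5669, 0.2253, 0.0501]
orientation: [0.0, 0.325, 0.946, 0.0]
force: [-2.6, -2.0, 4.8]
width: 0.0221
```

Call:
{"fn": "step_arm", "kwargs": {"rows": [[-1,0,0,-0.02,0],[-1,0,0,-0.03,0],[-0.4,0,0,-0.03,0],[-0.3,0,0,-0.03,0],[0,0,0,-0.03,0],[0.5,0,0,-0.03,0],[1,0,0,-0.03,0],[1,0,0,-0.03,0]]}}

```text
time_s: 39.1
tcp_pos: [0.5667, 0.2253, 0.0498]
orientation: [0.0, 0.325, 0.946, 0.0]
force: [1.7, -0.1, 0.1]
width: 0.0695
```

Call:
{"fn": "step_arm", "kwargs": {"rows": [[1,0,0,0,0],[1,0,0,-0.3,0],[1,0,0,-1,0],[1,0,0,-2,0],[1,0,0,-3,0],[1,0,0,-4,0],[1,0,0,-4,0],[1,0,0,-4,0]]}}

```text
time_s: 40.1
tcp_pos: [0.5663, 0.2251, 0.1688]
orientation: [-0.0, 0.325, 0.946, -0.0]
force: [-0.1, -0.2, -0.9]
width: 0.0941
```

```bash
python3 - <<'E'
from h import *
p=snap('wrist','w9.png')
for l in['dish','tamper_grip','tamper_foot']:
        r=bot.place_of(l,p);print(l,[(np.round(q['point'],3).tolist(),round(q['p'],2)) for q in r[:1]])
p=snap('side','s9.png')
for l in['dish','tamper_grip','tamper_foot','amber_jar','beaker','wash_bottle','stopper','weight','spatula']+['piece%d_mid'%i for i in range(5)]:
        r=bot.place_of(l,p);print(l,[(np.round(q['point'],3).tolist(),round(q['p'],2)) for q in r[:1]])
c=p['frame'][160:320,230:420];cv2.imwrite('pics/s9c.png',cv2.resize(c,None,fx=4,fy=3.7,interpolation=cv2.INTER_CUBIC))
rel()
E
```

```text
dish []
tamper_grip [([0.566, 0.227, 0.071], 0.62)]
tamper_foot [([0.57, 0.225, 0.0], 0.8)]
dish [([0.562, 0.228, 0.002], 0.62)]
tamper_grip [([0.568, 0.225, 0.072], 0.68)]
tamper_foot [([0.57, 0.225, 0.006], 0.92)]
amber_jar [([0.728, 0.154, -0.003], 0.9)]
beaker [([0.674, 0.418, 0.0], 0.94)]
wash_bottle [([0.68, -0.358, 0.003], 0.78)]
stopper [([0.397, 0.098, -0.002], 0.66)]
weight [([0.365, -0.263, 0.001], 0.97)]
spatula [([0.503, -0.039, 0.019], 0.72)]
piece0_mid [([0.471, -0.04, 0.023], 0.48)]
piece1_mid [([0.502, -0.044, 0.019], 0.72)]
piece2_mid [([0.526, -0.045, 0.019], 0.63)]
piece3_mid [([0.554, -0.046, 0.021], 0.64)]
piece4_mid [([0.584, -0.045, 0.024], 0.52)]
t 41.05 tcp [0.5667 0.2253 0.1698] yawy 52.02 zax [ 0.  0. -1.] F [-0.89 -0.84  0.4 ] w 0.0941
```

View pics/w9.png

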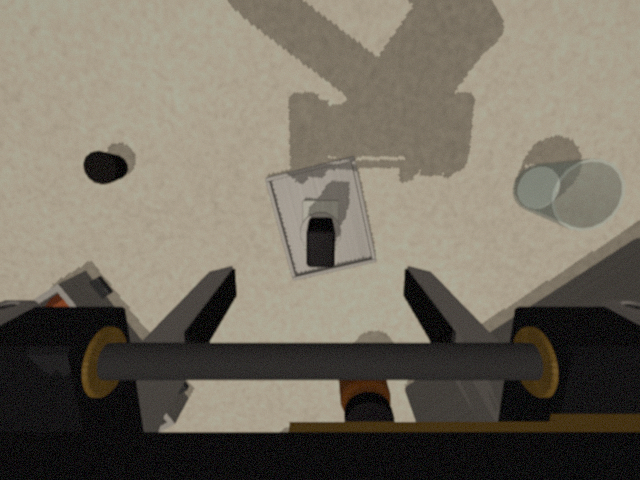

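View pics/s9c.png

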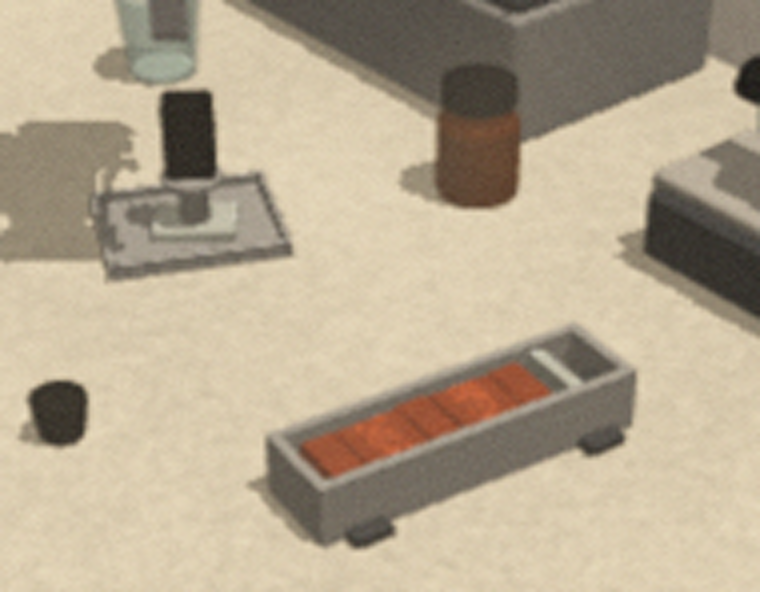

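The tamper stands upright and free in the dish, and the five pieces are flush. I hand in.

```bash
python3 -c "
from station import bot
print(bot.job_done())"
```

```text
the job is handed in; nothing more can be done
None
```

I pressed the second and fourth pieces down with the tamper, so all five should now sit level on the cell floor. The tamper is back upright in its dish and released. I handed the job in at about 41 s; no verdict was given.

**Pressing:** Each press stopped dead with the foot at level height, about 34 mm above the bench. The fourth piece heaved to about 22 mm proud while the second went down, and then sank when pressed in turn. Two more presses, across the second and third pieces and across the fourth and fifth, stopped at the same height. No reading, taken at the end of each move, was above about 18 N.

**Last checks:**
- **Pieces:** The side picture shows five flush tops, with the follower moved out. The network gave piece centres at 19–24 mm. The first and fifth read 23 and 24 mm, above the 22 mm limit but within the network's 4 mm error. The first piece read about the same before I pressed anything. The fifth lay partly under the last press, which stopped at level height.
- **Tamper:** It stands upright on the dish floor, about 5–7 mm from the dish centre, with the open gripper clear above it.
- **Bystanders:** The jar, beaker, stopper and wash bottle were where they started, within the network's error. The weight and spatula had no network position from the start to compare with. The network's last spatula report was false, placing it in the cell. The arm did not go near either of them.

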